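# Snap a cast model onto the scanner carriage and hold it home

### The arm

A 6-joint arm with a two-finger parallel gripper is mounted at the origin on a cart in front of the work surface, level with it; the furniture and walls round the work are solid. World frame = base frame: x ahead of the robot, y to its left, z up, the work surface at z = 0. Lengths are in m, angles in rad, forces in N, time in s.
With the tool pointing down it reaches from about 0.35 to 0.775 m from the base axis. Payload 7.3 kg.
Tool frame: the origin (TCP) lies midway between the tips of the shut fingers; the grasp point (between the pads) lies 19 mm behind it; z points along the fingers, y is the line along which they close (so a half turn about z gives the same grasp; the last joint's range is limited). The gripper opens to 92 mm and grips with 3 to 60 N. Pads are 19 mm wide; open, the fingers measure 130 mm over their backs; the gripper's body (75 mm by 190 mm) begins 47 mm behind the grasp point.
Start: joints at [1.004, 0.342, 1.524, -0, 1.275, -0.146], TCP at [0.214, 0.479, 0.227] pointing down, gripper open.
Joint ranges: [-2.53, 2.53], [-0.77, 2.02], [0.04, 2.7], [-1, 4.14], [0.28, 2.66], [-3.11, 3.11]. Speed limits (rad/s): [2.57, 2.57, 3.14, 3.14, 3.14, 3.14].

### API

Orientations are given as [roll, pitch, yaw] about the fixed x, y, z axes, in that order (R = Rz(yaw) Ry(pitch) Rx(roll)).
In Python, from cell import robot, read_camera, camera_params, nets gives the robot as it stands. The module is installed in compiled form; this text tells all that it offers.
- The arm moves only by the tool step_arm, never from a script. Its argument "steps" is a list of rows, each an object of numbers: "x", "y", "z": the shift along the tool's x, y, z as a fraction of full scale; "rx", "ry", "rz": the turn, a rotation vector about the tool's x, y, z as a fraction of full scale; "claw": the opening, from -1 (shut) to 1 (fully open). In form: [{"x": .., "y": .., "z": .., "rx": .., "ry": .., "rz": .., "claw": ..}, ...]. A call has 1 to 12 rows; each row is the pose to reach, as a shift and turn from the pose commanded when the call began, along the tool's axes at that moment; what a row does not reach only later rows make up. Full scale, the value 1, is 750 mm for a shift and pi/4 rad for a turn. A row lasts 1/12 s, in which the tool goes at most 41.7 mm and 7.16 degrees, less where a joint would pass 70% of its speed; a pose out of reach is approached as far as the arm can. A call with a number of a shift or a turn outside -1 to 1 is refused whole. A call with a gripper value outside its range is refused whole. The fingers move at their own pace and stop on an object; "squeeze" is the grip in N (left out, the last holds). Time passes only in rows, so rows that repeat a pose let the fingers close. It gives the time, the measured TCP pose, the force, the opening and the grip force at its end, in the units of the state.
- robot.observe(): the state, without advancing time (a new reading comes with each control period).
- read_camera(name): name is "scene" or "top" or "wrist"; returns (picture, depth): 384x512x3 uint8, blue, green, red; 384x512 float32, m along the optical axis (not along the pixel's ray), 0 where there is no reading.
- camera_params(name): a dict with "fx", "fy", "cx", "cy" (pixels), "k1" (the pictures are not rectified: a ray, as slopes to the right and down, at radius r is drawn at 1 + k1 r^2 times it, then the intrinsics apply), "R" (3x3) and "t" (3): a world point X has camera coordinates R X + t; the wrist camera has in their place "hand_eye" (4x4, takes a point from camera to tool coordinates, whose origin is the TCP and whose axes are the flange's). Camera axes: x right, y down, z forward; pixel columns grow to the right and rows downward; lengths in m; the calibration is good to about 2 mm. A picture is of the moment at which its call begins: read the wrist's pose just before it. camera_params takes no time and is no camera call.
- robot.hand_in(): hands the job in; it is judged then, once.
Trained networks look in the newest picture that a camera, given by its name, has taken for a name from the list of things; names that differ only in an ending like _2 or _b are one class to them, and where a whole thing is asked for, a point or a joint stands for the part that bears it (a point fixed in the world has none). Each returns a list of dicts, best first, with "conf" (0 to 1); they miss things now and then, are a little off and sometimes report something else, mostly with a low value. They report only what shows in the picture. A call takes as long as a camera call.
- nets.masks_of(camera, query): "region" (384x512 bool, what is visible of it) and "box" ([left, top, right, bottom] in pixels, round what is visible of it).
- nets.landmark_of(camera, query): "pixel" ([row, column] in pixels: a listed point, or the origin of a listed thing).
The state is a dict: "time": time; "qpos": joint angles; "qvel": joint speeds; "joint_efforts": joint torques, N m; "tool_pos": TCP position; "tool_rot": TCP orientation; "contact_force": force on the tool from outside, world axes, zero at the start; "torque": the same for the moment, N m; "opening": finger opening in m; "grip_force": force on a finger pad.
Only numpy, scipy, OpenCV 4.12 (cv2) and the standard library are available. Lean on these libraries where they do the work, as an engineer would, in place of code of your own. Each camera call takes 0.05 s, during which the arm holds its last target. There are 200 camera calls.

### The job

Get the cast model that stands on a clip plate ready for scanning: first push the scanner's empty carriage along its rail to the loading stop, until the spring catch clicks in, so that it cannot run away; then carry the model over and press its plate down between the corner guides until both spring clips snap over it and it lies flat on the seat. Finish with the hand still on it, pressing it down firmly (about 15 N) and not letting up, because I tighten the lock screw on the carriage while you hold it; leave the other things on the bench where they are.

Things in the scene. Friction and masses are not known exactly. Their poses are not given: they have to be found in the camera images.
- scanner: Open model scanner, fixed: grey base 170 mm deep (x), 300 long (y), top 22 mm up, a steel rail along y. Behind it at x +160, y -100 mm a 305 mm tall column carries a white scan head, 150 mm wide, lowest point 230 mm up, reaching forward to x +70 mm. Origin under the base's centre, on the bench; x points away from the robot, y along the rail to the loading stop.
- carriage (a joint): Travel of the aluminium carriage on the rail, m: 0 at the loading stop (its +y end), growing to 0.14 towards -y. Slides with about 1 N of friction; over the last 10 mm a spring roller at the rail's back has to be pushed past (about 8 N), then it draws the carriage against the stop and holds it.
- post_top (a point): Centre of the top of the round steel push post, 11 mm thick, its upper 31 mm free, on an arm at the carriage's front (robot) side, 68 mm in front of the seat's centre and 78 mm above the bench. Free for 30 mm all round. Moves with the carriage; axes as the scanner's.
- seat_centre (a point): Centre of the top face of the hard black clip seat (40 x 56 mm), 56 mm above the bench; moves with the carriage; axes as the scanner's. Four black corner guides, tops 20 mm above the seat, upper 8 mm sloped as a 4 mm lead-in, take the plate's cut corners with 1 mm play. The seat's x sides are free for fingers: carriage there 70 mm wide, its top 8 mm below the seat.
- model_plate: The part to mount: white plastic clip plate, 60 (x) by 68 mm (y), 12 mm thick, corners cut by 12 mm, a rounded bead along each y end (74 mm over both), with a dark grey toothed arch on a plaster base fixed on top; 40 mm high in all, about 0.19 kg. Origin: centre of the plate's underside, z up. Grip it across the 60 mm, on the plate's x sides. Its y axis goes along the rail, either way round.
- clip_left (a joint): Angle of the steel spring clip at the seat's +y end, rad: 0 at rest, up to 0.16 while the plate's bead passes, 0 to 0.1 once it holds the plate. The bead meets the nose when the plate is 9 mm above the seat; pushing both clips past takes 7 to 12 N, then the force drops sharply; one may click before the other: press on to 15-20 N until the plate is flat on the seat.
- clip_right (a joint): The same for the steel spring clip at the seat's -y end.
- dark_model: Bystander: a loose dental model much like the other, 60 x 68 x 28 mm, but on a bare plaster base with no clip plate under it. Origin: centre of its underside.
- horn: Bystander: rough lump of plaster, 60 x 93 x 56 mm. Origin: under its centre.
- handpiece: Bystander: black and white handpiece, 177 mm long, lying. Origin: under its centre.
- die: Bystander: small grey crown die, 18 mm wide, 31 mm tall, standing. Origin: centre of its underside.
- burs: Bystander: grey block of burs, 34 x 75 mm, 52 mm tall. Origin: centre of its underside.

How it is judged:
By the outcome, as a careful person would: the job done as asked, in the order asked, and still so for the second after the job is handed in, while the arm keeps its last pose, push and grip.
It also fails if it takes over 58 s, if anything falls off the work surface, if the arm or the gripper's body presses on something with over 40 N, if the wrist force passes 120 N, or if a joint passes its speed limit or range.

## Working session

There is one attempt and no reset: what is moved stays moved. The work goes in short steps, Python scripts to look and compute and a tool call to move; the robot and the scene stay as the last step left them, time stands still between calls to the robot, and variables do not carry over. Pictures are saved under pics/ and viewed, at most 10 in all, crops included, and the job is handed in when it is done.

Besides the shell and the picture viewer there is one more tool, called after "Emit:" as name([rows], argument=value, ...), one row to a line, values as JSON. step_arm: Moves the arm, as the interface text tells. Its arguments: {"type":"object","properties":{"steps":{"type":"array","items":{"type":"object","properties":{"x":{"type":"number","minimum":-1,"maximum":1},"y":{"type":"number","minimum":-1,"maximum":1},"z":{"type":"number","minimum":-1,"maximum":1},"rx":{"type":"number","minimum":-1,"maximum":1},"ry":{"type":"number","minimum":-1,"maximum":1},"rz":{"type":"number","minimum":-1,"maximum":1},"claw":{"type":"number"}}}},"squeeze":{"type":"number"}},"required":["steps"]}

```bash
mkdir -p pics; cat > h.py <<'E'
import numpy as np, cv2
from cell import robot, read_camera, camera_params, nets
from scipy.spatial.transform import Rotation as Ro
def cam_pose(n):
    p=camera_params(n)
    if n=="wrist":
        s=robot.observe(); T=np.eye(4); T[:3,:3]=Ro.from_euler('xyz',s['tool_rot']).as_matrix(); T[:3,3]=s['tool_pos']
        return p,T@np.array(p['hand_eye'])
    T=np.eye(4); R=np.array(p['R']); T[:3,:3]=R.T; T[:3,3]=-R.T@np.array(p['t']); return p,T
def rays(p,uv):
    uv=np.asarray(uv,float).reshape(-1,1,2); K=np.array([[p['fx'],0,p['cx']],[0,p['fy'],p['cy']],[0,0,1]])
    return cv2.undistortPoints(uv,K,np.array([p['k1'],0,0,0,0.]))[:,0]
def pts(p,T,uv,d):
    r=rays(p,uv); d=np.asarray(d)
    return (np.c_[r*d[:,None],d])@T[:3,:3].T+T[:3,3]
def onplane(p,T,uv,z):
    r=np.c_[rays(p,uv),np.ones(len(np.reshape(uv,(-1,2))))]@T[:3,:3].T
    return T[:3,3]+r*((z-T[2,3])/r[:,2])[:,None]
def cloud(p,T,D,m=None):
    m=(D>0) if m is None else (m&(D>0)); v,u=np.nonzero(m)
    return pts(p,T,np.c_[u,v],D[v,u])
E
python3 - <<'E'
from h import *
s=robot.observe(); print({k:np.round(v,3).tolist() for k,v in s.items()})
for n in ["scene","top"]:
    p,T=cam_pose(n); im,D=read_camera(n); cv2.imwrite(f"pics/{n}0.png",im)
    print(n,T[:3,3].round(3))
    for q,z in [("scanner",0),("post_top",.078),("seat_centre",.056),("model_plate",0),("dark_model",0),("horn",0),("burs",0),("handpiece",0),("die",0)]:
        for r in nets.landmark_of(n,q)[:2]:
            px=r['pixel']; print(q,round(r['conf'],2),np.round(px),onplane(p,T,[px[::-1]],z)[0].round(3))
print(camera_params("wrist"))
E
```

```text
{'time': 0.0, 'qpos': [1.004, 0.343, 1.525, -0.0, 1.275, -0.146], 'qvel': [-0.0, -0.001, 0.0, -0.0, -0.001, 0.001], 'joint_efforts': [-0.001, -43.125, -24.421, 0.072, 0.056, -0.0], 'tool_pos': [0.214, 0.479, 0.226], 'tool_rot': [-3.14, -0.0, 2.721], 'contact_force': [-0.01, 0.792, 0.101], 'torque': [0.015, 0.005, 0.028], 'grip_force': 0.0, 'opening': 0.092}
scene [0.066 1.152 0.598]
scanner 0.61 [189. 300.] [ 0.533 -0.175  0.   ]
post_top 0.65 [166. 321.] [ 0.474 -0.193  0.078]
post_top 0.31 [187. 231.] [0.652 0.053 0.078]
seat_centre 0.84 [166. 300.] [ 0.552 -0.224  0.056]
model_plate 0.68 [294. 237.] [0.466 0.393 0.   ]
dark_model 0.88 [267. 240.] [0.506 0.298 0.   ]
dark_model 0.71 [167. 300.] [ 0.601 -0.359  0.   ]
horn 0.78 [221. 314.] [0.426 0.016 0.   ]
horn 0.19 [188. 301.] [ 0.533 -0.184  0.   ]
burs 0.53 [189. 230.] [ 0.731 -0.094  0.   ]
handpiece 0.78 [246. 186.] [0.67  0.261 0.   ]
die 0.49 [218. 280.] [0.516 0.036 0.   ]
top [0.421 0.101 1.013]
scanner 0.7 [212. 360.] [ 0.546 -0.205  0.   ]
post_top 0.65 [236. 370.] [ 0.479 -0.204  0.078]
seat_centre 0.71 [212. 361.] [ 0.539 -0.191  0.056]
model_plate 0.85 [240. 142.] [0.463 0.37  0.   ]
dark_model 0.94 [219. 176.] [0.519 0.284 0.   ]
horn 0.79 [257. 270.] [0.426 0.037 0.   ]
burs 0.94 [140. 327.] [ 0.744 -0.119  0.   ]
handpiece 0.4 [220. 176.] [0.516 0.284 0.   ]
die 0.54 [212. 359.] [ 0.548 -0.201  0.   ]
die 0.53 [222. 270.] [0.516 0.037 0.   ]
{'fx': 314.62955341075457, 'fy': 314.62955341075457, 'cx': 256.1456032845517, 'cy': 194.1071185717316, 'k1': 0.010311182297507233, 'hand_eye': array([[-6.65063740e-05, -9.57860929e-01, -2.87232372e-01,
         7.71111817e-02],
       [ 9.99999991e-01, -9.82922229e-05,  9.62423084e-05,
        -3.00673475e-04],
       [-1.20419455e-04, -2.87232363e-01,  9.57860927e-01,
        -1.58024201e-01],
       [ 0.00000000e+00,  0.00000000e+00,  0.00000000e+00,
         1.00000000e+00]])}
```

View pics/top0.png

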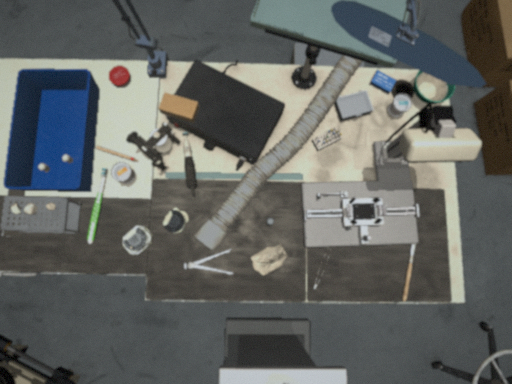

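View pics/scene0.png

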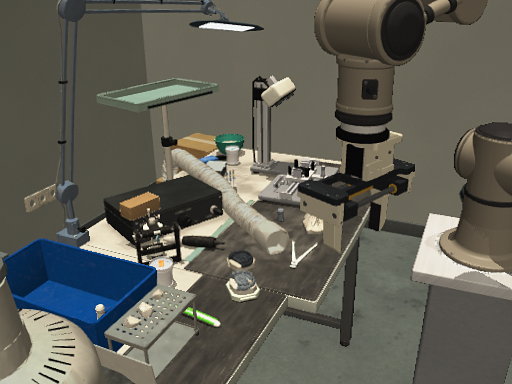

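The top view shows the scanner at about (360,213) with the carriage mid-rail and the post at about (370,237). The clip-plate model is at (137,239), the dark model at (175,219), and a hose runs diagonally between them and the scanner. In the scene view the hand is at the front left. Next I'll get obstacle heights and wrist detail.

```bash
python3 - <<'E'
from h import *
p,T=cam_pose("top"); im,D=read_camera("top"); C=cloud(p,T,D)
# height map 50mm grid
print("rows x .2->.9, cols y .5->-.5 (max z mm)")
for x in np.arange(.25,.85,.05):
    print(f"{x:.2f}",[int(1000*np.percentile(c[:,2],97)) if len(c:=C[(abs(C[:,0]-x)<.025)&(abs(C[:,1]-y)<.025)])>3 else -1 for y in np.arange(.5,-.51,-.05)])
# scanner base yaw: points at z~22mm
b=C[(abs(C[:,2]-.022)<.006)&(C[:,0]>.42)&(C[:,0]<.68)&(C[:,1]<0.02)&(C[:,1]>-.4)]
print(len(b), cv2.minAreaRect((b[:,:2]*1000).astype(np.float32)))
p,T=cam_pose("wrist"); im,D=read_camera("wrist"); cv2.imwrite("pics/w0.png",im)
for q,z in [("model_plate",0),("dark_model",0)]:
    for r in nets.landmark_of("wrist",q)[:2]:
        px=r['pixel']; print(q,round(r['conf'],2),np.round(px),onplane(p,T,[px[::-1]],z)[0].round(3))
E
```

```text
rows x .2->.9, cols y .5->-.5 (max z mm)
0.25 [345, 416, 394, -753, -756, -751, -756, -753, -753, -761, -754, -757, -754, -756, -759, -753, -754, -755, -754, -752, -754]
0.30 [311, -1, -1, 2, 3, 2, 2, 3, 3, 3, 3, 3, 3, 4, 4, 3, 8, 2, 3, 1, -1]
0.35 [-1, -1, -1, 4, 3, 3, 3, 3, 4, 3, 3, 3, 8, 3, 4, 4, 11, 3, 3, 2, 1]
0.40 [4, 3, 3, 3, 3, 7, 6, 5, 13, 36, 24, 3, 8, 3, 3, 3, 9, 11, 3, 2, 0]
0.45 [12, 4, 38, 36, 4, 4, 65, 53, 4, 30, 44, 23, 24, 24, 57, 24, 23, 22, 3, 3, 0]
0.50 [14, 4, 26, 36, 26, 26, 65, 61, 4, 31, 3, 25, 25, 65, 62, 69, 25, 25, 3, 2, 0]
0.55 [13, 3, 4, 3, 24, 21, 36, 59, 57, 4, 3, 39, 36, 77, 60, 77, 36, 43, 3, 2, 0]
0.60 [100, 52, 52, 3, 3, 30, 4, 53, 60, 56, 4, 25, 48, 48, 270, 283, 280, 276, 3, 2, 0]
0.65 [100, 53, 53, 92, 95, 30, 2, 37, 71, 62, 57, 2, 1, 2, 300, 305, 309, 305, 1, 1, 1]
0.70 [99, 11, 97, 93, 94, 24, 73, 77, 78, 77, 65, 58, 497, 494, 487, 475, 318, 287, 2, 1, 0]
0.75 [99, 2, 68, 82, 108, 111, 78, 78, 78, 78, 64, 505, 504, 519, 485, 471, 306, -1, -1, -1, -1]
0.80 [99, 2, 1, 2, 113, 113, 79, 78, 78, 79, 503, 505, 497, 532, 464, 21, 53, 52, 0, -1, -1]
5856 ((550.727783203125, -164.2991943359375), (255.5635986328125, 370.8313903808594), 0.6893455982208252)
model_plate 0.74 [343. 261.] [0.464 0.376 0.   ]
```

View pics/w0.png

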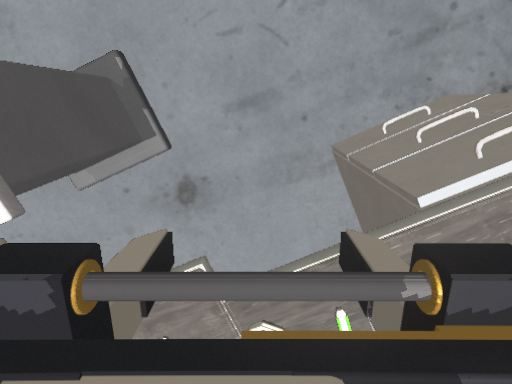

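The wrist camera looks back past the fingers, and only the front edge of the bench shows. I'll hover over the scanner with tool y along the rail.

Emit:
step_arm([
  {"x": -0.055, "y": -0.046, "z": -0.045, "rz": -0.1},
  {"x": -0.11, "y": -0.092, "z": -0.045, "rz": -0.2},
  {"x": -0.165, "y": -0.138, "z": -0.045, "rz": -0.3},
  {"x": -0.22, "y": -0.184, "z": -0.045, "rz": -0.4},
  {"x": -0.275, "y": -0.23, "z": -0.045, "rz": -0.5},
  {"x": -0.33, "y": -0.276, "z": -0.045, "rz": -0.535},
  {"x": -0.37, "y": -0.31, "z": -0.045, "rz": -0.535},
  {"x": -0.41, "y": -0.344, "z": -0.045, "rz": -0.535},
  {"x": -0.45, "y": -0.377, "z": -0.045, "rz": -0.535},
  {"x": -0.49, "y": -0.41, "z": -0.045, "rz": -0.535},
  {"x": -0.53, "y": -0.444, "z": -0.045, "rz": -0.535},
  {"x": -0.55, "y": -0.46, "z": -0.045, "rz": -0.535},
])

```text
$.steps[0]: bad value
```

Emit:
step_arm([
  {"x": -0.041, "y": -0.035, "z": -0.045, "rx": 0, "ry": 0, "rz": -0.1, "claw": 1},
  {"x": -0.082, "y": -0.069, "z": -0.045, "rx": 0, "ry": 0, "rz": -0.2, "claw": 1},
  {"x": -0.123, "y": -0.103, "z": -0.045, "rx": 0, "ry": 0, "rz": -0.3, "claw": 1},
  {"x": -0.165, "y": -0.138, "z": -0.045, "rx": 0, "ry": 0, "rz": -0.4, "claw": 1},
  {"x": -0.206, "y": -0.173, "z": -0.045, "rx": 0, "ry": 0, "rz": -0.5, "claw": 1},
  {"x": -0.247, "y": -0.207, "z": -0.045, "rx": 0, "ry": 0, "rz": -0.535, "claw": 1},
  {"x": -0.288, "y": -0.242, "z": -0.045, "rx": 0, "ry": 0, "rz": -0.535, "claw": 1},
  {"x": -0.33, "y": -0.276, "z": -0.045, "rx": 0, "ry": 0, "rz": -0.535, "claw": 1},
  {"x": -0.371, "y": -0.311, "z": -0.045, "rx": 0, "ry": 0, "rz": -0.535, "claw": 1},
  {"x": -0.412, "y": -0.345, "z": -0.045, "rx": 0, "ry": 0, "rz": -0.535, "claw": 1},
  {"x": -0.453, "y": -0.38, "z": -0.045, "rx": 0, "ry": 0, "rz": -0.535, "claw": 1},
  {"x": -0.495, "y": -0.415, "z": -0.045, "rx": 0, "ry": 0, "rz": -0.535, "claw": 1},
])

```text
time: 2.2
tool_pos: [0.4266, 0.0415, 0.2608]
tool_rot: [3.141, 0.001, 3.141]
contact_force: [1.0, 0.4, 0.7]
opening: 0.0918
grip_force: 0.0
```

```bash
python3 -c "
from h import *
s=robot.observe(); print(s['time'],s['tool_pos'],s['tool_rot'],s['qpos'])"
```

```text
2.2 [0.42655815 0.04149317 0.26076319] [3.14143858e+00 8.45319939e-04 3.14085062e+00] [-8.24231674e-02  1.34403513e-01  1.70532960e+00  2.30878253e-04
  1.30102962e+00 -1.65253896e+00]
```

Emit:
step_arm([
  {"x": -0.025, "y": -0.05, "z": 0, "rx": 0, "ry": 0, "rz": 0, "claw": 1},
  {"x": -0.05, "y": -0.1, "z": 0, "rx": 0, "ry": 0, "rz": 0, "claw": 1},
  {"x": -0.075, "y": -0.15, "z": 0, "rx": 0, "ry": 0, "rz": 0, "claw": 1},
  {"x": -0.1, "y": -0.2, "z": 0, "rx": 0, "ry": 0, "rz": 0, "claw": 1},
  {"x": -0.125, "y": -0.24, "z": 0, "rx": 0, "ry": 0, "rz": 0, "claw": -0.3},
  {"x": -0.125, "y": -0.253, "z": 0, "rx": 0, "ry": 0, "rz": 0, "claw": -0.3},
  {"x": -0.125, "y": -0.253, "z": 0, "rx": 0, "ry": 0, "rz": 0, "claw": -0.3},
])

```text
time: 2.78
tool_pos: [0.5199, -0.1488, 0.2596]
tool_rot: [3.141, -0.001, 3.138]
contact_force: [-0.3, 0.7, -0.6]
opening: 0.0762
grip_force: 0.0
```

```bash
python3 - <<'E'
from h import *
p,T=cam_pose("wrist"); im,D=read_camera("wrist"); cv2.imwrite("pics/w1.png",im)
s=robot.observe(); print(s['time'],s['tool_pos'],s['opening'])
for q,z in [("scanner",0),("post_top",.078),("seat_centre",.056)]:
    for r in nets.landmark_of("wrist",q)[:2]:
        px=r['pixel']; print(q,round(r['conf'],2),np.round(px),onplane(p,T,[px[::-1]],z)[0].round(4))
C=cloud(p,T,D); np.save("c1.npy",C)
b=C[(abs(C[:,2]-.078)<.004)&(C[:,0]<.52)&(C[:,0]>.44)]; print(len(b),b.mean(0) if len(b) else 0,b.min(0),b.max(0))
e=C[(abs(C[:,2]-.022)<.004)&(C[:,0]<.55)]
# front edge x as function of y
ys=np.arange(-.32,-.02,.01); f=[(y,np.percentile(q[:,0],1)) for y in ys if len(q:=e[abs(e[:,1]-y)<.005])>20]
f=np.array(f); print(np.polyfit(f[:,0],f[:,1],1), f[[0,len(f)//2,-1]].round(4).tolist())
E
```

```text
2.8333 [ 0.51941023 -0.1468454   0.25980774] 0.07235392034672915
post_top 0.82 [133. 206.] [ 0.4762 -0.2029  0.078 ]
135 [ 0.48902042 -0.1984738   0.07683603] [ 0.47002343 -0.23397935  0.07400524] [ 0.51922872 -0.1637528   0.07940888]
[-0.04336889  0.45046057] [[-0.32, 0.4646], [-0.18, 0.459], [-0.05, 0.4548]]
```

View pics/w1.png

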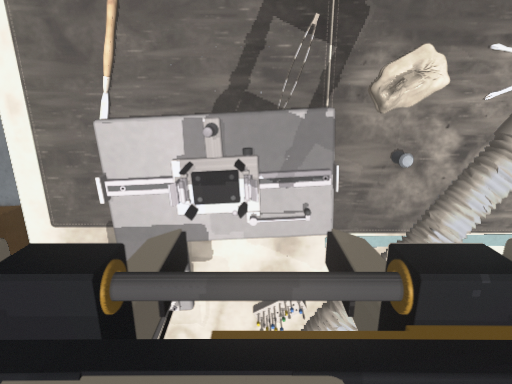

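The wrist picture shows the scanner centred near (215,178) and turned about 2.5°. The post is at (210,130), the black seat at (215,187), and the rail runs along the picture's width with +y to the right. I'll straddle the post.

Emit:
step_arm([
  {"x": 0.03, "y": -0.04, "z": 0, "rx": 0, "ry": 0, "rz": -0.055, "claw": -0.4},
  {"x": 0.058, "y": -0.075, "z": 0.03, "rx": 0, "ry": 0, "rz": -0.055, "claw": -0.4},
  {"x": 0.058, "y": -0.075, "z": 0.08, "rx": 0, "ry": 0, "rz": -0.055, "claw": -0.4},
  {"x": 0.058, "y": -0.075, "z": 0.13, "rx": 0, "ry": 0, "rz": -0.055, "claw": -0.4},
  {"x": 0.058, "y": -0.075, "z": 0.17, "rx": 0, "ry": 0, "rz": -0.055, "claw": -0.4},
  {"x": 0.058, "y": -0.075, "z": 0.2, "rx": 0, "ry": 0, "rz": -0.055, "claw": -0.4},
  {"x": 0.058, "y": -0.075, "z": 0.2, "rx": 0, "ry": 0, "rz": -0.055, "claw": -0.4},
  {"x": 0.058, "y": -0.075, "z": 0.2, "rx": 0, "ry": 0, "rz": -0.055, "claw": -0.4},
])

```text
time: 3.65
tool_pos: [0.476, -0.2012, 0.1106]
tool_rot: [3.141, -0.001, -3.097]
contact_force: [-0.4, -0.3, 0.2]
opening: 0.0277
grip_force: 0.0
```

```bash
python3 - <<'E'
from h import *
p,T=cam_pose("wrist"); im,D=read_camera("wrist"); cv2.imwrite("pics/w2.png",im)
s=robot.observe(); print(s['time'],s['tool_pos'],s['opening'],s['contact_force'])
for q,z in [("post_top",.078),("seat_centre",.056)]:
    for r in nets.landmark_of("wrist",q)[:2]:
        px=r['pixel']; print(q,round(r['conf'],2),np.round(px),onplane(p,T,[px[::-1]],z)[0].round(4))
E
```

```text
3.7 [ 0.47693237 -0.20192207  0.11181252] 0.02738303501688501 [-0.29368833 -0.01018322  0.43868532]
post_top 0.68 [221. 255.] [ 0.4741 -0.2025  0.078 ]
seat_centre 0.74 [296. 256.] [ 0.5451 -0.1989  0.056 ]
```

View pics/w2.png

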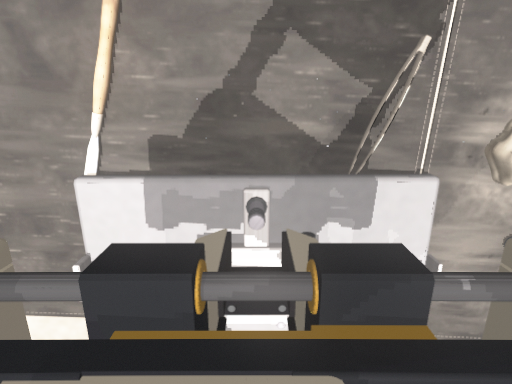

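The post (257,217) is centred between the fingers. I'll go down, then push.

Emit:
step_arm([
  {"x": 0.003, "y": 0, "z": 0.03, "rx": 0, "ry": 0, "rz": 0, "claw": -0.4},
  {"x": 0.003, "y": 0, "z": 0.06, "rx": 0, "ry": 0, "rz": 0, "claw": -0.4},
  {"x": 0.003, "y": 0, "z": 0.073, "rx": 0, "ry": 0, "rz": 0, "claw": -0.4},
  {"x": 0.003, "y": 0, "z": 0.073, "rx": 0, "ry": 0, "rz": 0, "claw": -0.4},
  {"x": 0.003, "y": 0.01, "z": 0.073, "rx": 0, "ry": 0, "rz": 0, "claw": -0.4},
  {"x": 0.003, "y": 0.02, "z": 0.073, "rx": 0, "ry": 0, "rz": 0, "claw": -0.4},
  {"x": 0.003, "y": 0.03, "z": 0.073, "rx": 0, "ry": 0, "rz": 0, "claw": -0.4},
  {"x": 0.003, "y": 0.04, "z": 0.073, "rx": 0, "ry": 0, "rz": 0, "claw": -0.4},
  {"x": 0.003, "y": 0.05, "z": 0.073, "rx": 0, "ry": 0, "rz": 0, "claw": -0.4},
  {"x": 0.003, "y": 0.06, "z": 0.073, "rx": 0, "ry": 0, "rz": 0, "claw": -0.4},
  {"x": 0.003, "y": 0.07, "z": 0.073, "rx": 0, "ry": 0, "rz": 0, "claw": -0.4},
  {"x": 0.003, "y": 0.07, "z": 0.073, "rx": 0, "ry": 0, "rz": 0, "claw": -0.4},
])

```text
time: 4.8
tool_pos: [0.4713, -0.1484, 0.0557]
tool_rot: [3.141, -0.001, -3.098]
contact_force: [0.5, -0.6, -0.5]
opening: 0.0276
grip_force: 0.0
```

Emit:
step_arm([
  {"x": 0, "y": 0.005, "z": 0, "rx": 0, "ry": 0, "rz": 0, "claw": -0.4},
  {"x": 0, "y": 0.01, "z": 0, "rx": 0, "ry": 0, "rz": 0, "claw": -0.4},
  {"x": 0, "y": 0.015, "z": 0, "rx": 0, "ry": 0, "rz": 0, "claw": -0.4},
  {"x": 0, "y": 0.02, "z": 0, "rx": 0, "ry": 0, "rz": 0, "claw": -0.4},
  {"x": 0, "y": 0.02, "z": 0, "rx": 0, "ry": 0, "rz": 0, "claw": -0.4},
])

```text
time: 5.22
tool_pos: [0.4709, -0.1345, 0.0556]
tool_rot: [3.141, -0.001, -3.099]
contact_force: [0.3, -0.0, 0.5]
opening: 0.0276
grip_force: 0.0
```

Emit:
step_arm([
  {"x": 0, "y": 0.003, "z": 0, "rx": 0, "ry": 0, "rz": 0, "claw": -0.4},
  {"x": 0, "y": 0.006, "z": 0, "rx": 0, "ry": 0, "rz": 0, "claw": -0.4},
  {"x": 0, "y": 0.006, "z": 0, "rx": 0, "ry": 0, "rz": 0, "claw": -0.4},
])

```text
time: 5.47
tool_pos: [0.4709, -0.1303, 0.0556]
tool_rot: [3.141, -0.0, -3.099]
contact_force: [-0.6, 0.2, 1.7]
opening: 0.0275
grip_force: 0.0
```

```bash
python3 - <<'E'
from h import *
p,T=cam_pose("wrist"); im,D=read_camera("wrist"); cv2.imwrite("pics/w3.png",im)
s=robot.observe(); print(s['time'],s['tool_pos'],s['opening'],s['contact_force'])
for n in ("wrist","top"):
  if n=="top": p,T=cam_pose(n); read_camera(n)
  for q,z in [("post_top",.078),("seat_centre",.056)]:
    for r in nets.landmark_of(n,q)[:1]:
        px=r['pixel']; print(n,q,round(r['conf'],2),np.round(px),onplane(p,T,[px[::-1]],z)[0].round(4))
E
```

```text
5.5167 [ 0.47093337 -0.1304474   0.05566184] 0.02789324799520196 [ 0.66092851  0.24458825 -0.00115277]
wrist post_top 0.77 [268. 240.] [ 0.472  -0.1388  0.078 ]
top seat_centre 0.6 [212. 337.] [ 0.5396 -0.128   0.056 ]
```

Emit:
step_arm([
  {"x": 0, "y": 0.003, "z": 0, "rx": 0, "ry": 0, "rz": 0, "claw": -0.4},
  {"x": 0, "y": 0.006, "z": 0, "rx": 0, "ry": 0, "rz": 0, "claw": -0.4},
  {"x": 0, "y": 0.006, "z": 0, "rx": 0, "ry": 0, "rz": 0, "claw": -0.4},
])

```text
time: 6.02
tool_pos: [0.4708, -0.1259, 0.0557]
tool_rot: [3.141, 0.0, -3.099]
contact_force: [0.8, -0.3, -0.0]
opening: 0.0276
grip_force: 0.0
```

Emit:
step_arm([
  {"x": 0, "y": 0.003, "z": 0, "rx": 0, "ry": 0, "rz": 0, "claw": -0.4},
  {"x": 0, "y": 0.005, "z": 0, "rx": 0, "ry": 0, "rz": 0, "claw": -0.4},
])

```text
time: 6.18
tool_pos: [0.4706, -0.1223, 0.0557]
tool_rot: [-3.142, 0.0, -3.099]
contact_force: [-0.5, -1.8, -0.5]
opening: 0.0276
grip_force: 0.5
```

Emit:
step_arm([
  {"x": 0, "y": 0.002, "z": 0, "rx": 0, "ry": 0, "rz": 0, "claw": -0.4},
  {"x": 0, "y": 0.004, "z": 0, "rx": 0, "ry": 0, "rz": 0, "claw": -0.4},
])

```text
time: 6.35
tool_pos: [0.4705, -0.1193, 0.0557]
tool_rot: [-3.142, 0.0, -3.099]
contact_force: [0.5, -1.8, 0.0]
opening: 0.0277
grip_force: 0.5
```

Emit:
step_arm([
  {"x": 0, "y": 0.003, "z": 0, "rx": 0, "ry": 0, "rz": 0, "claw": -0.4},
  {"x": 0, "y": 0.006, "z": 0, "rx": 0, "ry": 0, "rz": 0, "claw": -0.4},
])

```text
time: 6.52
tool_pos: [0.4703, -0.1148, 0.0557]
tool_rot: [3.142, 0.0, -3.099]
contact_force: [-0.7, -1.2, -0.4]
opening: 0.0275
grip_force: 0.6
```

Emit:
step_arm([
  {"x": 0, "y": 0.003, "z": 0, "rx": 0, "ry": 0, "rz": 0, "claw": -0.4},
  {"x": 0, "y": 0.006, "z": 0, "rx": 0, "ry": 0, "rz": 0, "claw": -0.4},
])

```text
time: 6.68
tool_pos: [0.4701, -0.1102, 0.0557]
tool_rot: [3.142, 0.0, -3.099]
contact_force: [0.7, -1.1, 0.8]
opening: 0.0275
grip_force: 0.6
```

Emit:
step_arm([
  {"x": 0, "y": 0.002, "z": 0, "rx": 0, "ry": 0, "rz": 0, "claw": -0.4},
  {"x": 0, "y": 0.004, "z": 0, "rx": 0, "ry": 0, "rz": 0, "claw": -0.4},
])

```text
time: 6.85
tool_pos: [0.4699, -0.1073, 0.0557]
tool_rot: [3.142, -0.0, -3.099]
contact_force: [-0.1, -3.5, -0.5]
opening: 0.0274
grip_force: 1.8
```

Force is rising, so the roller is near.

Emit:
step_arm([
  {"x": 0, "y": 0.002, "z": 0, "rx": 0, "ry": 0, "rz": 0, "claw": -0.4},
  {"x": 0, "y": 0.004, "z": 0, "rx": 0, "ry": 0, "rz": 0, "claw": -0.4},
])

```text
time: 7.02
tool_pos: [0.4699, -0.1058, 0.0558]
tool_rot: [-3.139, 0.0, -3.098]
contact_force: [-2.4, -12.1, -2.3]
opening: 0.0278
grip_force: 5.8
```

Emit:
step_arm([
  {"x": 0, "y": 0.002, "z": 0, "rx": 0, "ry": 0, "rz": 0, "claw": -0.4},
  {"x": 0, "y": 0.003, "z": 0, "rx": 0, "ry": 0, "rz": 0, "claw": -0.4},
])

```text
time: 7.18
tool_pos: [0.4698, -0.1038, 0.0557]
tool_rot: [-3.139, 0.0, -3.098]
contact_force: [-2.6, -10.6, -0.9]
opening: 0.0278
grip_force: 5.6
```

Emit:
step_arm([
  {"x": 0, "y": 0.002, "z": 0, "rx": 0, "ry": 0, "rz": 0, "claw": -0.4},
  {"x": 0, "y": 0.003, "z": 0, "rx": 0, "ry": 0, "rz": 0, "claw": -0.4},
])

```text
time: 7.35
tool_pos: [0.4697, -0.1013, 0.0557]
tool_rot: [-3.14, 0.0, -3.099]
contact_force: [-1.6, -7.3, -0.2]
opening: 0.0275
grip_force: 3.4
```

Emit:
step_arm([
  {"x": 0, "y": 0.002, "z": 0, "rx": 0, "ry": 0, "rz": 0, "claw": -0.4},
  {"x": 0, "y": 0.003, "z": 0, "rx": 0, "ry": 0, "rz": 0, "claw": -0.4},
])

```text
time: 7.52
tool_pos: [0.4695, -0.098, 0.0557]
tool_rot: [-3.141, -0.0, -3.099]
contact_force: [-0.2, -1.3, 0.3]
opening: 0.0274
grip_force: 0.8
```

Emit:
step_arm([
  {"x": 0, "y": 0.002, "z": 0, "rx": 0, "ry": 0, "rz": 0, "claw": -0.4},
  {"x": 0, "y": 0.003, "z": 0, "rx": 0, "ry": 0, "rz": 0, "claw": -0.4},
])

```text
time: 7.68
tool_pos: [0.4695, -0.0973, 0.0558]
tool_rot: [-3.138, 0.0, -3.098]
contact_force: [-3.5, -16.3, -1.6]
opening: 0.0277
grip_force: 8.1
```

Emit:
step_arm([
  {"x": 0, "y": 0.002, "z": 0, "rx": 0, "ry": 0, "rz": 0, "claw": -0.4},
  {"x": 0, "y": 0.003, "z": 0, "rx": 0, "ry": 0, "rz": 0, "claw": -0.4},
])

```text
time: 7.85
tool_pos: [0.4695, -0.097, 0.0558]
tool_rot: [-3.135, 0.0, -3.097]
contact_force: [-5.3, -27.0, -5.0]
opening: 0.0276
grip_force: 13.3
```

The force peaked at 12 N, dropped, then rose hard, so the carriage is past the catch and against the stop. I'll back off and rise.

Emit:
step_arm([
  {"x": 0, "y": -0.008, "z": 0, "rx": 0, "ry": 0, "rz": 0, "claw": -0.4},
  {"x": 0, "y": -0.015, "z": 0, "rx": 0, "ry": 0, "rz": 0, "claw": -0.4},
  {"x": 0, "y": -0.015, "z": -0.03, "rx": 0, "ry": 0, "rz": 0, "claw": -0.4},
  {"x": 0, "y": -0.015, "z": -0.08, "rx": 0, "ry": 0, "rz": 0, "claw": 1},
  {"x": -0.02, "y": -0.015, "z": -0.13, "rx": 0, "ry": 0, "rz": 0, "claw": 1},
  {"x": -0.05, "y": -0.015, "z": -0.18, "rx": 0, "ry": 0, "rz": 0, "claw": 1},
  {"x": -0.07, "y": -0.015, "z": -0.2, "rx": 0, "ry": 0, "rz": 0, "claw": 1},
  {"x": -0.07, "y": -0.015, "z": -0.2, "rx": 0, "ry": 0, "rz": 0, "claw": 1},
  {"x": -0.07, "y": -0.015, "z": -0.2, "rx": 0, "ry": 0, "rz": 0, "claw": 1},
])

```text
time: 8.6
tool_pos: [0.5227, -0.1017, 0.206]
tool_rot: [3.141, 0.001, -3.098]
contact_force: [-0.9, -0.1, -0.3]
opening: 0.0626
grip_force: 0.0
```

```bash
python3 - <<'E'
from h import *
p,T=cam_pose("wrist"); im,D=read_camera("wrist"); cv2.imwrite("pics/w4.png",cv2.resize(im,(768,576)))
s=robot.observe(); print(s['time'],s['tool_pos'],s['tool_rot'],s['opening'],s['contact_force'])
for q,z in [("post_top",.078),("seat_centre",.056)]:
    for r in nets.landmark_of("wrist",q)[:2]:
        px=r['pixel']; print(q,round(r['conf'],2),np.round(px),onplane(p,T,[px[::-1]],z)[0].round(4))
C=cloud(p,T,D); 
e=C[(abs(C[:,2]-.022)<.004)&(C[:,0]<.55)]
f=np.array([(y,np.percentile(q[:,0],1)) for y in np.arange(-.3,-.03,.01) if len(q:=e[abs(e[:,1]-y)<.005])>20]); print(np.polyfit(f[:,0],f[:,1],1),f[[0,-1]])
g=C[(C[:,2]>.066)&(C[:,2]<.09)&(C[:,0]>.5)&(C[:,0]<.6)&(abs(C[:,1]+.1)<.06)]; print(len(g),g.min(0),g.max(0),g.mean(0))
E
```

```text
8.65 [ 0.52141517 -0.10157442  0.20467688] [ 3.14034262e+00 -1.87526445e-03 -3.09839578e+00] 0.06683942481102367 [ 0.15361789  0.72242779 -1.69763817]
post_top 0.79 [133. 257.] [ 0.4738 -0.1037  0.078 ]
seat_centre 0.57 [195. 258.] [ 0.5393 -0.0995  0.056 ]
[-0.04423897  0.4500681 ] [[-0.3         0.46378457]
 [-0.05        0.45439735]]
1258 [ 0.5046023  -0.15336875  0.06609067] [ 0.57172318 -0.0529253   0.07936183] [ 0.53885196 -0.10328368  0.07206655]
```

View pics/w4.png

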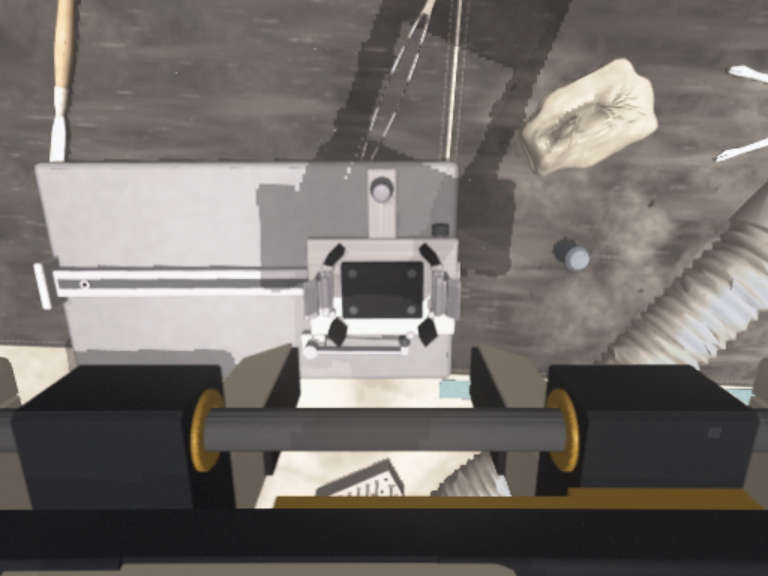

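The carriage is now at the +y end of the rail: post at (382,188), seat centre at about (383,290) in the enlarged picture. I'll refine the seat by segmentation.

```bash
python3 - <<'E'
from h import *
p,T=cam_pose("wrist"); im=cv2.resize(cv2.imread("pics/w4.png"),(512,384),interpolation=cv2.INTER_AREA)
g=im.max(2); m=np.zeros_like(g); m[150:240,212:295]=(g[150:240,212:295]<70)
n,l,st,ce=cv2.connectedComponentsWithStats(m)
for i in range(1,n):
    if st[i,4]<40: continue
    v,u=np.nonzero(l==i); r=cv2.minAreaRect(np.c_[u,v].astype(np.float32))
    P=onplane(p,T,np.c_[u,v],.056 if st[i,4]>800 else .076)
    R=cv2.minAreaRect((P[:,:2]*1000).astype(np.float32))
    print(st[i],np.round(r[0],1),np.round(R[0],1),np.round(R[1],1),round(R[2],1))
E
```

```text
[280 163  12  14  88] [285.8 169.8] [504.1 -75.2] [14.1  5.2] 47.5
[217 164  12  13  78] [222.6 170. ] [ 506.8 -133.7] [ 5.  14.1] 50.9
[ 228  175   54   36 1746] [254.5 192.5] [ 533.4 -103.1] [37.  53.7] 2.4
[219 213  11  17 122] [225. 221.] [ 557.3 -131. ] [10.4 14.6] 62.2
[279 213  12  17 123] [284.4 220.5] [554.5 -73. ] [14.1 10.9] 32.6
```

Emit:
step_arm([
  {"x": 0, "y": 0.03, "z": -0.04, "rx": 0, "ry": 0, "rz": 0, "claw": 1},
  {"x": 0, "y": 0.08, "z": -0.06, "rx": 0, "ry": 0, "rz": 0, "claw": 1},
  {"x": 0, "y": 0.135, "z": -0.08, "rx": 0, "ry": 0, "rz": 0, "claw": 1},
  {"x": 0, "y": 0.19, "z": -0.08, "rx": 0, "ry": 0, "rz": 0, "claw": 1},
  {"x": 0, "y": 0.245, "z": -0.08, "rx": 0, "ry": 0, "rz": 0, "claw": 1},
  {"x": 0, "y": 0.3, "z": -0.08, "rx": 0, "ry": 0, "rz": 0, "claw": 1},
  {"x": 0, "y": 0.355, "z": -0.08, "rx": 0, "ry": 0, "rz": 0, "claw": 1},
  {"x": 0, "y": 0.41, "z": -0.08, "rx": 0, "ry": 0, "rz": 0, "claw": 1},
  {"x": 0, "y": 0.465, "z": -0.07, "rx": 0, "ry": 0, "rz": 0, "claw": 1},
  {"x": 0, "y": 0.52, "z": -0.06, "rx": 0, "ry": 0, "rz": 0, "claw": 1},
  {"x": 0, "y": 0.57, "z": -0.05, "rx": 0, "ry": 0, "rz": 0, "claw": 1},
  {"x": 0, "y": 0.62, "z": -0.05, "rx": 0, "ry": 0, "rz": 0, "claw": 1},
])

```text
time: 9.75
tool_pos: [0.5005, 0.3635, 0.2399]
tool_rot: [-3.139, -0.005, -3.099]
contact_force: [1.0, 0.2, 0.1]
opening: 0.092
grip_force: 0.0
```

```bash
python3 - <<'E'
from h import *
p,T=cam_pose("wrist"); im,D=read_camera("wrist"); cv2.imwrite("pics/w5.png",cv2.resize(im,(768,576)))
s=robot.observe(); print(s['time'],s['tool_pos'],s['tool_rot'],s['qpos'])
for q,z in [("model_plate",0),("dark_model",0)]:
    for r in nets.landmark_of("wrist",q)[:2]:
        px=r['pixel']; print(q,round(r['conf'],2),np.round(px),onplane(p,T,[px[::-1]],z)[0].round(4))
r=nets.masks_of("wrist","model_plate")[0]; print(r['conf'],r['box'])
np.savez("m5.npz",im=im,D=D,m=r['region'],T=T)
C=cloud(p,T,D,r['region'].astype(bool)); print(C.min(0),C.max(0))
for lo,hi in [(.004,.016),(.008,.05)]:
    q=C[(C[:,2]>lo)&(C[:,2]<hi)]; print(len(q),cv2.minAreaRect((q[:,:2]*1000).astype(np.float32)))
E
```

```text
9.8 [0.49936009 0.36977679 0.24004745] [ 3.13955214 -0.00507713 -3.0949731 ] [ 0.51201111  0.51630686  1.21070495  0.0041502   1.41820357 -1.10603785]
model_plate 0.57 [135. 270.] [0.463  0.3783 0.    ]
dark_model 0.84 [171. 193.] [0.5142 0.2808 0.    ]
0.93 [237.6, 105.9, 301.7, 165.5]
[ 0.4272719   0.34261983 -0.00115909] [0.49932701 0.41717832 0.04060842]
498 ((462.3743896484375, 379.49017333984375), (59.79649353027344, 72.74337768554688), 45.13843536376953)
2622 ((462.50030517578125, 379.3648681640625), (59.79649353027344, 72.38806915283203), 45.13843536376953)
```

View pics/w5.png

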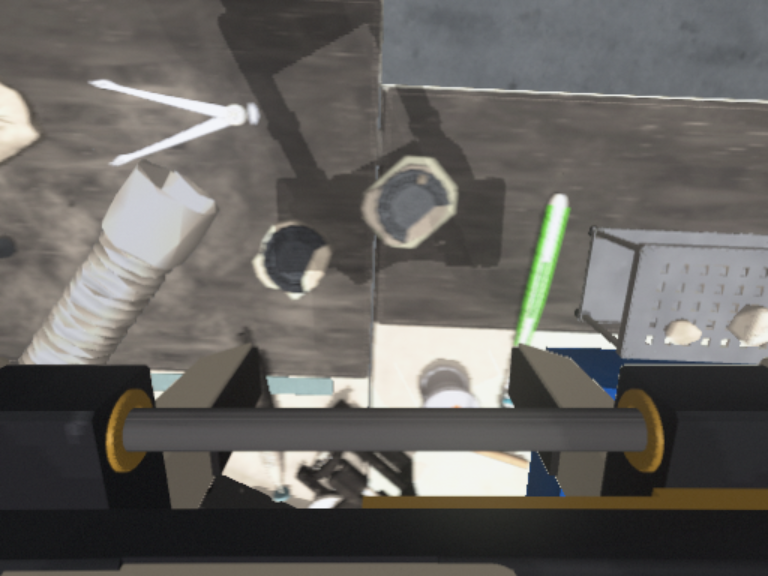

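The wrist picture shows the clip-plate model at (410,200), enlarged scale, turned about 45°, and the dark model at (292,258). I'll turn the hand and go above the model.

Emit:
step_arm([
  {"x": 0.02, "y": 0.01, "z": 0.01, "rx": 0, "ry": 0, "rz": 0.15, "claw": 1},
  {"x": 0.04, "y": 0.015, "z": 0.03, "rx": 0, "ry": 0, "rz": 0.3, "claw": 1},
  {"x": 0.0487, "y": 0.015, "z": 0.06, "rx": 0, "ry": 0, "rz": 0.45, "claw": 1},
  {"x": 0.0487, "y": 0.015, "z": 0.08, "rx": 0, "ry": 0, "rz": 0.6, "claw": 1},
  {"x": 0.0487, "y": 0.015, "z": 0.1, "rx": 0, "ry": 0, "rz": 0.75, "claw": 1},
  {"x": 0.0487, "y": 0.015, "z": 0.12, "rx": 0, "ry": 0, "rz": 0.9, "claw": 1},
  {"x": 0.0487, "y": 0.015, "z": 0.12, "rx": 0, "ry": 0, "rz": 1, "claw": 1},
  {"x": 0.0487, "y": 0.015, "z": 0.12, "rx": 0, "ry": 0, "rz": 1, "claw": 1},
  {"x": 0.0487, "y": 0.015, "z": 0.12, "rx": 0, "ry": 0, "rz": 1, "claw": 1},
])

```text
time: 10.7
tool_pos: [0.4658, 0.3706, 0.1533]
tool_rot: [-3.141, 0.0, 2.4]
contact_force: [0.9, 0.1, -0.3]
opening: 0.0919
grip_force: 0.0
```

```bash
python3 - <<'E'
from h import *
p,T=cam_pose("wrist"); im,D=read_camera("wrist"); cv2.imwrite("pics/w6.png",im)
s=robot.observe(); print(s['time'],s['tool_pos'],s['tool_rot'])
for r in nets.masks_of("wrist","model_plate")[:1]:
    print(r['conf'],r['box'])
    C=cloud(p,T,D,r['region'].astype(bool)); q=C[(C[:,2]>.006)&(C[:,2]<.05)]; c=cv2.minAreaRect((q[:,:2]*1000).astype(np.float32)); print(len(q),c)
    R=Ro.from_euler('xyz',s['tool_rot']).as_matrix(); d=np.array([c[0][0]/1000,c[0][1]/1000,.004])-s['tool_pos']; print("tool shift /.75",(R.T@d/.75).round(4))
E
```

```text
10.75 [0.46597889 0.37098239 0.15363221] [3.14122377e+00 2.42486663e-04 2.39999581e+00]
0.79 [226.5, 133.9, 290.8, 210.8]
4096 ((462.3263244628906, 379.5648193359375), (59.93147277832031, 72.05368041992188), 43.60816192626953)
tool shift /.75 [0.0114 0.0051 0.1995]
```

Emit:
step_arm([
  {"x": 0.0114, "y": 0.005, "z": 0.04, "rx": 0, "ry": 0, "rz": 0.071, "claw": 1},
  {"x": 0.0114, "y": 0.005, "z": 0.09, "rx": 0, "ry": 0, "rz": 0.071, "claw": 1},
  {"x": 0.0114, "y": 0.005, "z": 0.13, "rx": 0, "ry": 0, "rz": 0.071, "claw": 1},
  {"x": 0.0114, "y": 0.005, "z": 0.16, "rx": 0, "ry": 0, "rz": 0.071, "claw": 1},
  {"x": 0.0114, "y": 0.005, "z": 0.18, "rx": 0, "ry": 0, "rz": 0.071, "claw": 1},
  {"x": 0.0114, "y": 0.005, "z": 0.19, "rx": 0, "ry": 0, "rz": 0.071, "claw": 1},
  {"x": 0.0114, "y": 0.005, "z": 0.198, "rx": 0, "ry": 0, "rz": 0.071, "claw": 1},
  {"x": 0.0114, "y": 0.005, "z": 0.198, "rx": 0, "ry": 0, "rz": 0.071, "claw": 1},
  {"x": 0.0114, "y": 0.005, "z": 0.198, "rx": 0, "ry": 0, "rz": 0.071, "claw": 1},
])

```text
time: 11.55
tool_pos: [0.4624, 0.3809, 0.0057]
tool_rot: [3.14, 0.0, 2.343]
contact_force: [-0.2, -0.2, -0.9]
opening: 0.0918
grip_force: 0.0
```

Emit:
step_arm([
  {"x": 0, "y": 0, "z": 0, "rx": 0, "ry": 0, "rz": 0, "claw": 0},
  {"x": 0, "y": 0, "z": 0, "rx": 0, "ry": 0, "rz": 0, "claw": -1},
  {"x": 0, "y": 0, "z": 0, "rx": 0, "ry": 0, "rz": 0, "claw": -1},
  {"x": 0, "y": 0, "z": 0, "rx": 0, "ry": 0, "rz": 0, "claw": -1},
  {"x": 0, "y": 0, "z": 0, "rx": 0, "ry": 0, "rz": 0, "claw": -1},
  {"x": 0, "y": 0, "z": 0, "rx": 0, "ry": 0, "rz": 0, "claw": -1},
  {"x": 0, "y": 0, "z": 0, "rx": 0, "ry": 0, "rz": 0, "claw": -1},
  {"x": 0, "y": 0, "z": 0, "rx": 0, "ry": 0, "rz": 0, "claw": -1},
], squeeze=45)

```text
time: 12.22
tool_pos: [0.4618, 0.3806, 0.005]
tool_rot: [3.141, -0.0, 2.343]
contact_force: [0.1, -1.0, 3.1]
opening: 0.0591
grip_force: 45.0
```

```bash
python3 -c "
from h import *
s=robot.observe(); print(s['time'],s['tool_pos'],s['tool_rot'],s['opening'],s['grip_force'],s['contact_force'])"
```

```text
12.2167 [0.46176795 0.38058978 0.00498814] [ 3.14144344e+00 -7.20107413e-06  2.34305085e+00] 0.05910030180079107 44.98749911785126 [ 0.05919812 -1.01936646  3.09489772]
```

Gripped: 59.1 mm opening at 45 N. Now lift and carry.

Emit:
step_arm([
  {"x": 0, "y": 0, "z": -0.015, "rx": 0, "ry": 0, "rz": 0, "claw": -1},
  {"x": 0, "y": 0, "z": -0.05, "rx": 0, "ry": 0, "rz": 0, "claw": -1},
  {"x": 0, "y": 0, "z": -0.1, "rx": 0, "ry": 0, "rz": 0, "claw": -1},
  {"x": 0, "y": 0, "z": -0.15, "rx": 0, "ry": 0, "rz": 0, "claw": -1},
  {"x": 0, "y": 0, "z": -0.2, "rx": 0, "ry": 0, "rz": 0, "claw": -1},
  {"x": 0, "y": 0, "z": -0.25, "rx": 0, "ry": 0, "rz": 0, "claw": -1},
  {"x": 0, "y": 0, "z": -0.29, "rx": 0, "ry": 0, "rz": 0, "claw": -1},
  {"x": 0, "y": 0, "z": -0.313, "rx": 0, "ry": 0, "rz": 0, "claw": -1},
])

```text
time: 12.88
tool_pos: [0.4624, 0.3811, 0.2444]
tool_rot: [3.136, 0.001, 2.343]
contact_force: [1.4, 0.8, -2.3]
opening: 0.0596
grip_force: 45.0
```

Emit:
step_arm([
  {"x": -0.025, "y": -0.018, "z": 0, "rx": 0, "ry": 0, "rz": 0.05, "claw": -1},
  {"x": -0.065, "y": -0.047, "z": 0, "rx": 0, "ry": 0, "rz": 0.15, "claw": -1},
  {"x": -0.11, "y": -0.079, "z": 0, "rx": 0, "ry": 0, "rz": 0.25, "claw": -1},
  {"x": -0.155, "y": -0.112, "z": 0, "rx": 0, "ry": 0, "rz": 0.35, "claw": -1},
  {"x": -0.2, "y": -0.144, "z": 0, "rx": 0, "ry": 0, "rz": 0.45, "claw": -1},
  {"x": -0.245, "y": -0.177, "z": 0, "rx": 0, "ry": 0, "rz": 0.55, "claw": -1},
  {"x": -0.29, "y": -0.209, "z": 0, "rx": 0, "ry": 0, "rz": 0.65, "claw": -1},
  {"x": -0.335, "y": -0.242, "z": 0, "rx": 0, "ry": 0, "rz": 0.75, "claw": -1},
  {"x": -0.38, "y": -0.274, "z": 0, "rx": 0, "ry": 0, "rz": 0.85, "claw": -1},
  {"x": -0.425, "y": -0.306, "z": 0, "rx": 0, "ry": 0, "rz": 0.927, "claw": -1},
  {"x": -0.46, "y": -0.332, "z": 0, "rx": 0, "ry": 0, "rz": 0.927, "claw": -1},
  {"x": -0.48, "y": -0.346, "z": 0, "rx": 0, "ry": 0, "rz": 0.927, "claw": -1},
])

```text
time: 13.88
tool_pos: [0.5269, -0.0622, 0.2398]
tool_rot: [-3.142, 0.001, 1.612]
contact_force: [-0.1, 0.4, -1.6]
opening: 0.0592
grip_force: 45.0
```

```bash
python3 -c "
from h import *
s=robot.observe(); print(s['time'],s['tool_pos'],s['tool_rot'],s['opening'],s['grip_force'],s['contact_force'])
R=Ro.from_euler('xyz',s['tool_rot']).as_matrix(); print(R.T@(np.array([.538,-.13,.235])-s['tool_pos'])/.75)"
```

```text
13.8833 [ 0.52686744 -0.06216793  0.23976398] [-3.14155837e+00  1.03646819e-03  1.61175056e+00] 0.0592189245414491 44.984049797058105 [-0.08564105  0.37511827 -1.62514514]
[-0.09096803  0.01112821  0.00644588]
```

Emit:
step_arm([
  {"x": -0.03, "y": 0.006, "z": 0, "rx": 0, "ry": 0, "rz": 0, "claw": -1},
  {"x": -0.06, "y": 0.011, "z": 0.005, "rx": 0, "ry": 0, "rz": 0, "claw": -1},
  {"x": -0.085, "y": 0.011, "z": 0.005, "rx": 0, "ry": 0, "rz": 0, "claw": -1},
  {"x": -0.091, "y": 0.011, "z": 0.005, "rx": 0, "ry": 0, "rz": 0, "claw": -1},
  {"x": -0.091, "y": 0.011, "z": 0.005, "rx": 0, "ry": 0, "rz": 0, "claw": -1},
  {"x": -0.091, "y": 0.011, "z": 0.005, "rx": 0, "ry": 0, "rz": 0, "claw": -1},
  {"x": -0.091, "y": 0.011, "z": 0.005, "rx": 0, "ry": 0, "rz": 0, "claw": -1},
])

```text
time: 14.47
tool_pos: [0.5381, -0.1251, 0.2359]
tool_rot: [3.142, -0.001, 1.616]
contact_force: [0.0, 0.2, -1.3]
opening: 0.0594
grip_force: 45.0
```

```bash
python3 - <<'E'
from h import *
p,T=cam_pose("wrist"); im,D=read_camera("wrist"); cv2.imwrite("pics/w7.png",cv2.resize(im,(768,576)))
s=robot.observe(); print(s['time'],s['tool_pos'],s['tool_rot'],s['qvel'].round(3))
np.savez("m7.npz",im=im,D=D,T=T)
for q,z in [("post_top",.078),("seat_centre",.056),("model_plate",.23)]:
    for r in nets.landmark_of("wrist",q)[:2]:
        px=r['pixel']; print(q,round(r['conf'],2),np.round(px),onplane(p,T,[px[::-1]],z)[0].round(4))
g=im.max(2); m=(g<70).astype(np.uint8); m[225:]=0
n,l,st,ce=cv2.connectedComponentsWithStats(m)
for i in range(1,n):
    if st[i,4]<40: continue
    v,u=np.nonzero(l==i); P=onplane(p,T,np.c_[u,v],.056 if st[i,4]>700 else .076)
    R=cv2.minAreaRect((P[:,:2]*1000).astype(np.float32))
    print(st[i],np.round(R[0],1),np.round(R[1],1),round(R[2],1),(P.mean(0)*1000).round(1))
E
```

```text
14.5167 [ 0.53820556 -0.12502608  0.23594531] [ 3.14141574e+00 -4.16847434e-04  1.61614898e+00] [ 0.002  0.    -0.001 -0.002 -0.    -0.001]
post_top 0.76 [157. 189.] [ 0.4693 -0.1068  0.078 ]
seat_centre 0.84 [153. 257.] [ 0.5384 -0.1032  0.056 ]
model_plate 0.84 [244. 254.] [ 0.5373 -0.1265  0.23  ]
[   0    0   72  132 8165] [305.7 -30.1] [124.2  75.5] 89.8 [310.5 -27.9  56. ]
[ 421    0   91   62 3162] [743.6  40.6] [ 43.3 109.8] 63.4 [745.1  32.3  56. ]
[236  18  14   9  53] [520.2  18.1] [12.2  5.2] 14.2 [519.8  17.8  76. ]
[  67   42   55   58 1561] [371.  -31.8] [52.1 52.2] 81.8 [364.3 -28.1  56. ]
[115  60  28  37 359] [414.7 -36. ] [31.8 21.5] 67.4 [414.  -37.7  76. ]
[164  80  19  19 227] [455.2 -42.1] [16.  17.2] 87.7 [455.1 -41.6  76. ]
[ 78 104  56  43 718] [374.9 -73.8] [70.9 34. ] 28.5 [373.2 -75.2  56. ]
[ 75 119   5  26  56] [358.8 -86.5] [24.5  2.2] 89.5 [358.8 -86.7  76. ]
[225 120  12  11  60] [510.8 -73. ] [12.   4.8] 46.4 [511.1 -73.   76. ]
[278 120  11  10  54] [562.5 -70.4] [ 4.1 10.6] 48.9 [562.5 -70.4  76. ]
[102 124  22  36 255] [396.4 -93.1] [17.8 36. ] 16.5 [393.9 -92.2  76. ]
[113 124  15   7  40] [401.6 -80.2] [ 4.1 13.9] 81.3 [402.2 -80.   76. ]
[ 239  128   36   50 1702] [ 538.2 -102.9] [38.2 53.1] 2.6 [ 538.2 -102.4   56. ]
[127 155  19  20 214] [ 415.  -116.3] [20.  18.3] 86.8 [ 417.5 -116.2   76. ]
[148 158  16  18 140] [ 433.3 -119.9] [15.8 14.1] 62.6 [ 433.7 -119.6   76. ]
[227 176  11   8  60] [ 513.5 -128.4] [10.5  7.5] 2.6 [ 513.6 -129.4   76. ]
[277 176  11   9  63] [ 566.  -126.4] [ 8.2 10.8] 85.2 [ 565.8 -127.2   76. ]
```

View pics/w7.png

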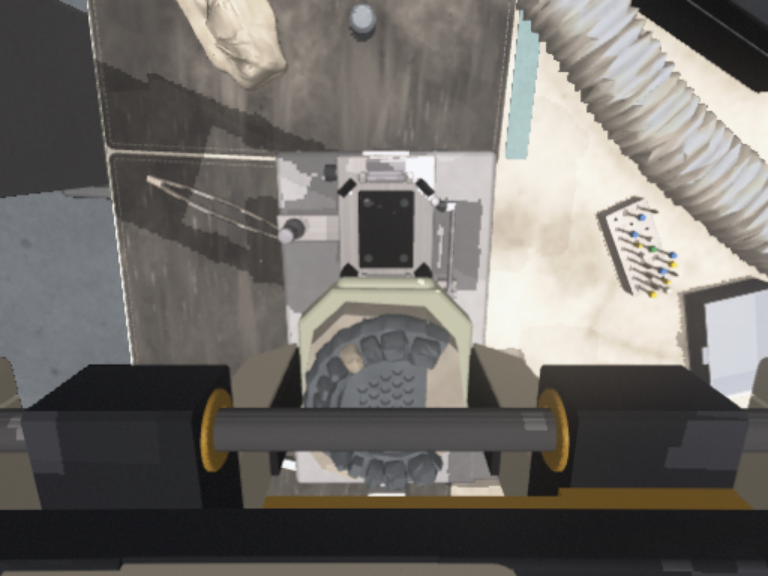

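The held model shows at (386,370) and the seat at (386,230) with guides at about (347,187), (425,187), (350,270), (423,270), enlarged scale. The column alignment is right. I'll measure the plate's offset in the hand.

```bash
python3 - <<'E'
from h import *
z=np.load("m7.npz"); D=z['D']; T=z['T']; p=camera_params("wrist"); H=np.array(p['hand_eye'])
v,u=np.nonzero((D>0)&(D<.25)); C=pts(p,H,np.c_[u,v],D[v,u])
k=(abs(C[:,1])<.034)&(C[:,2]>-.04)&(C[:,2]<.02)&(C[:,0]>.0); q=C[k]; 
for lo in np.arange(-.036,.012,.004):
    w=q[(q[:,2]>=lo)&(q[:,2]<lo+.004)]
    if len(w)>5: print(round(lo,3),len(w),"xmax",np.percentile(w[:,0],98).round(4),"y",np.percentile(w[:,1],[1,99]).round(4))
w=q[(q[:,2]>-.012)&(q[:,2]<.008)]
# front edge slope (yaw in hand)
e=np.array([(y,np.percentile(a[:,0],95)) for y in np.arange(-.014,.015,.004) if len(a:=w[abs(w[:,1]-y)<.002])>3]); print(e.round(4).tolist(),np.polyfit(e[:,0],e[:,1],1))
# clip nose / carriage ends by depth
W=cloud(p,T,D); 
for zl,zh in [(.05,.06),(.062,.085)]:
    a=W[(W[:,2]>zl)&(W[:,2]<zh)&(abs(W[:,0]-.538)<.06)&(W[:,1]>-.16)&(W[:,1]<-.03)]; print(len(a),a[:,:2].min(0),a[:,:2].max(0))
E
```

```text
-0.036 614 xmax 0.0234 y [-0.033   0.0333]
-0.032 1137 xmax 0.0252 y [-0.033   0.0331]
-0.028 2060 xmax 0.0265 y [-0.0316  0.0319]
-0.024 1002 xmax 0.0277 y [-0.0328  0.0327]
-0.02 1335 xmax 0.0277 y [-0.0317  0.0324]
-0.016 386 xmax 0.0282 y [-0.0336  0.0335]
-0.012 467 xmax 0.0306 y [-0.0332  0.0332]
-0.008 2100 xmax 0.0337 y [-0.0307  0.0314]
-0.004 472 xmax 0.0353 y [-0.0331  0.0332]
-0.0 55 xmax 0.0324 y [-0.0306  0.0305]
[[-0.014, 0.0349], [-0.01, 0.035], [-0.006, 0.0351], [-0.002, 0.0351], [0.002, 0.0351], [0.006, 0.0349], [0.01, 0.035], [0.014, 0.0348]] [-0.00426333  0.03498487]
2106 [ 0.50612289 -0.13882105] [ 0.58102942 -0.05756946]
636 [ 0.50537179 -0.13652182] [ 0.57281281 -0.05407262]
```

Emit:
step_arm([
  {"x": 0.02, "y": 0.001, "z": 0.01, "rx": 0, "ry": 0, "rz": 0, "claw": -1},
  {"x": 0.0312, "y": 0.0014, "z": 0.05, "rx": 0, "ry": 0, "rz": 0, "claw": -1},
  {"x": 0.0312, "y": 0.0014, "z": 0.1, "rx": 0, "ry": 0, "rz": 0, "claw": -1},
  {"x": 0.0312, "y": 0.0014, "z": 0.14, "rx": 0, "ry": 0, "rz": 0, "claw": -1},
  {"x": 0.0312, "y": 0.0014, "z": 0.17, "rx": 0, "ry": 0, "rz": 0, "claw": -1},
  {"x": 0.0312, "y": 0.0014, "z": 0.188, "rx": 0, "ry": 0, "rz": 0, "claw": -1},
  {"x": 0.0312, "y": 0.0014, "z": 0.188, "rx": 0, "ry": 0, "rz": 0, "claw": -1},
  {"x": 0.0312, "y": 0.0014, "z": 0.188, "rx": 0, "ry": 0, "rz": 0, "claw": -1},
  {"x": 0.0312, "y": 0.0014, "z": 0.188, "rx": 0, "ry": 0, "rz": 0, "claw": -1},
], squeeze=55)

```text
time: 15.42
tool_pos: [0.5392, -0.1028, 0.0959]
tool_rot: [3.14, 0.001, 1.615]
contact_force: [-0.2, -0.5, -1.2]
opening: 0.0592
grip_force: 55.0
```

Emit:
step_arm([
  {"x": 0, "y": 0, "z": 0.006, "rx": 0, "ry": 0, "rz": 0, "claw": -1},
  {"x": 0, "y": 0, "z": 0.012, "rx": 0, "ry": 0, "rz": 0, "claw": -1},
  {"x": 0, "y": 0, "z": 0.018, "rx": 0, "ry": 0, "rz": 0, "claw": -1},
  {"x": 0, "y": 0, "z": 0.02, "rx": 0, "ry": 0, "rz": 0, "claw": -1},
  {"x": 0, "y": 0, "z": 0.02, "rx": 0, "ry": 0, "rz": 0, "claw": -1},
])

```text
time: 15.83
tool_pos: [0.538, -0.1027, 0.0792]
tool_rot: [-3.141, -0.0, 1.615]
contact_force: [0.2, 0.2, -2.2]
opening: 0.0592
grip_force: 55.0
```

Emit:
step_arm([
  {"x": 0.0007, "y": 0, "z": 0.003, "rx": 0, "ry": 0, "rz": 0, "claw": -1},
  {"x": 0.0007, "y": 0, "z": 0.006, "rx": 0, "ry": 0, "rz": 0, "claw": -1},
  {"x": 0.0007, "y": 0, "z": 0.008, "rx": 0, "ry": 0, "rz": 0, "claw": -1},
  {"x": 0.0007, "y": 0, "z": 0.008, "rx": 0, "ry": 0, "rz": 0, "claw": -1},
])

```text
time: 16.17
tool_pos: [0.5381, -0.1022, 0.0734]
tool_rot: [-3.141, -0.0, 1.615]
contact_force: [-0.2, 0.9, -1.8]
opening: 0.059
grip_force: 55.0
```

Emit:
step_arm([
  {"x": 0, "y": 0, "z": 0.002, "rx": 0, "ry": 0, "rz": 0, "claw": -1},
  {"x": 0, "y": 0, "z": 0.004, "rx": 0, "ry": 0, "rz": 0, "claw": -1},
  {"x": 0, "y": 0, "z": 0.004, "rx": 0, "ry": 0, "rz": 0, "claw": -1},
])

```text
time: 16.42
tool_pos: [0.5381, -0.1022, 0.0704]
tool_rot: [-3.141, -0.0, 1.615]
contact_force: [-0.2, 0.1, -2.7]
opening: 0.0592
grip_force: 55.0
```

No side force, so it's running free in the guides. On to the clips.

Emit:
step_arm([
  {"x": 0, "y": 0, "z": 0.002, "rx": 0, "ry": 0, "rz": 0, "claw": -1},
  {"x": 0, "y": 0, "z": 0.003, "rx": 0, "ry": 0, "rz": 0, "claw": -1},
])

```text
time: 16.58
tool_pos: [0.5386, -0.1024, 0.0691]
tool_rot: [3.141, 0.0, 1.615]
contact_force: [-3.2, 0.1, 8.4]
opening: 0.0585
grip_force: 55.0
```

Emit:
step_arm([
  {"x": 0, "y": 0, "z": 0.002, "rx": 0, "ry": 0, "rz": 0, "claw": -1},
  {"x": 0, "y": 0, "z": 0.003, "rx": 0, "ry": 0, "rz": 0, "claw": -1},
])

```text
time: 16.75
tool_pos: [0.5387, -0.1023, 0.0678]
tool_rot: [3.14, 0.001, 1.615]
contact_force: [-4.9, 2.4, 15.6]
opening: 0.0592
grip_force: 55.0
```

Emit:
step_arm([
  {"x": 0, "y": 0, "z": 0.001, "rx": 0, "ry": 0, "rz": 0, "claw": -1},
  {"x": 0, "y": 0, "z": 0.002, "rx": 0, "ry": 0, "rz": 0, "claw": -1},
])

```text
time: 16.92
tool_pos: [0.5387, -0.1023, 0.0667]
tool_rot: [3.14, 0.001, 1.615]
contact_force: [-4.5, 3.1, 10.4]
opening: 0.0587
grip_force: 55.0
```

Emit:
step_arm([
  {"x": 0, "y": -0.0008, "z": 0.001, "rx": 0, "ry": 0, "rz": 0, "claw": -1},
  {"x": 0, "y": -0.0008, "z": 0.002, "rx": 0, "ry": 0, "rz": 0, "claw": -1},
])

```text
time: 17.08
tool_pos: [0.5385, -0.1023, 0.0644]
tool_rot: [3.139, 0.001, 1.615]
contact_force: [-0.1, 1.1, 2.7]
opening: 0.0589
grip_force: 55.0
```

Emit:
step_arm([
  {"x": 0, "y": 0, "z": 0.001, "rx": 0, "ry": 0, "rz": 0, "claw": -1},
  {"x": 0, "y": 0, "z": 0.002, "rx": 0, "ry": 0, "rz": 0, "claw": -1},
])

```text
time: 17.25
tool_pos: [0.5377, -0.102, 0.0615]
tool_rot: [3.142, -0.0, 1.615]
contact_force: [1.3, 1.4, -5.1]
opening: 0.0592
grip_force: 55.0
```

Emit:
step_arm([
  {"x": 0, "y": 0, "z": 0.001, "rx": 0, "ry": 0, "rz": 0, "claw": -1},
  {"x": 0, "y": 0, "z": 0.002, "rx": 0, "ry": 0, "rz": 0, "claw": -1},
])

```text
time: 17.42
tool_pos: [0.5376, -0.102, 0.0608]
tool_rot: [-3.141, -0.0, 1.615]
contact_force: [-3.8, 3.3, 15.8]
opening: 0.0593
grip_force: 55.0
```

Emit:
step_arm([
  {"x": 0, "y": 0, "z": 0.0005, "rx": 0, "ry": 0, "rz": 0, "claw": -1},
  {"x": 0, "y": 0, "z": 0.0005, "rx": 0, "ry": 0, "rz": 0, "claw": -1},
  {"x": 0, "y": 0, "z": 0.0005, "rx": 0, "ry": 0, "rz": 0, "claw": -1},
  {"x": 0, "y": 0, "z": 0.0005, "rx": 0, "ry": 0, "rz": 0, "claw": -1},
])

```text
time: 17.75
tool_pos: [0.5376, -0.1021, 0.0609]
tool_rot: [-3.142, -0.0, 1.615]
contact_force: [-3.0, 2.9, 11.5]
opening: 0.059
grip_force: 55.0
```

```bash
python3 - <<'E'
from h import *
p,T=cam_pose("wrist"); im,D=read_camera("wrist")
s=robot.observe(); print(s['time'],s['tool_pos'],s['tool_rot'],s['contact_force'],s['torque'])
H=np.array(p['hand_eye']); v,u=np.nonzero((D>0)&(D<.3)); C=pts(p,H,np.c_[u,v],D[v,u])
w=C[(abs(C[:,1])<.015)&(C[:,0]>0.02)&(C[:,0]<.06)&(C[:,2]>-.012)&(C[:,2]<.02)]
print(w[:,2].min(), w[:,0].max())
o=np.hstack([read_camera("scene")[0][130:220,250:370].repeat(4,0).repeat(4,1)[:, :480], im[60:300,140:380].repeat(2,0).repeat(2,1)[:360,:]][::1]) if 0 else cv2.resize(im[100:300,130:390],(780,600))
cv2.imwrite("pics/w8.png",o)
E
```

```text
17.8 [ 0.53753049 -0.10203944  0.06083851] [-3.14148743e+00 -3.37667197e-04  1.61501003e+00] [-3.26413121  3.28714659 11.74232216] [0.48765585 0.79792759 0.08679741]
-0.01199686224937127 0.053388399097159006
```

View pics/w8.png

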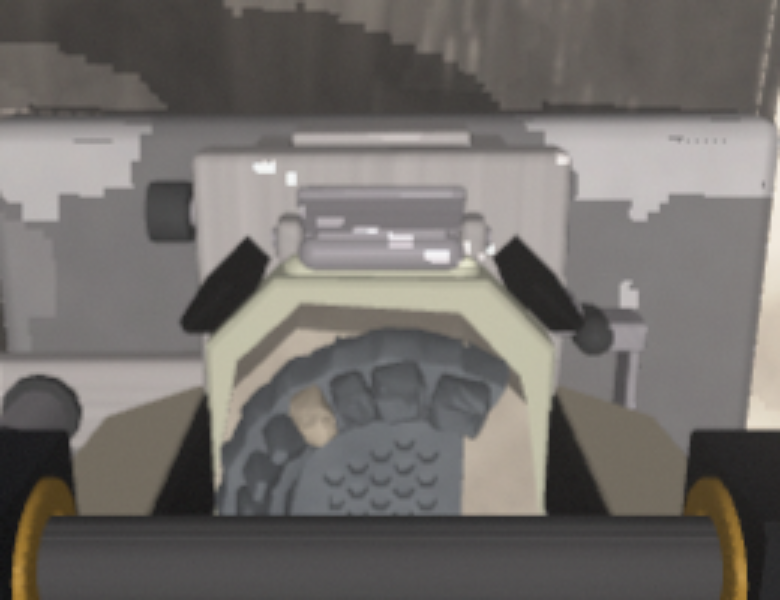

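The +y clip nose (385,250) lies over the plate's bead, and the plate sits between the guides (225,285) and (540,285). I'll press to about 20 N to be sure both clips are in.

Emit:
step_arm([
  {"x": 0.0003, "y": 0, "z": 0.001, "rx": 0, "ry": 0, "rz": 0, "claw": -1},
  {"x": 0, "y": -0.0003, "z": 0.0012, "rx": 0, "ry": 0, "rz": 0, "claw": -1},
  {"x": 0, "y": -0.0003, "z": 0.0012, "rx": 0, "ry": 0, "rz": 0, "claw": -1},
  {"x": 0, "y": -0.0003, "z": 0.0012, "rx": 0, "ry": 0, "rz": 0, "claw": -1},
  {"x": 0, "y": -0.0003, "z": 0.0012, "rx": 0, "ry": 0, "rz": 0, "claw": -1},
])

```text
time: 18.22
tool_pos: [0.5376, -0.102, 0.0608]
tool_rot: [3.141, -0.0, 1.615]
contact_force: [-4.2, 3.9, 17.8]
opening: 0.059
grip_force: 55.0
```

```bash
python3 - <<'E'
from h import *
F=[]
for i in range(6):
    im,D=read_camera("wrist"); s=robot.observe(); F.append(s['contact_force'])
print(s['time'],s['tool_pos'],s['tool_rot'],np.mean(F,0),s['grip_force'],s['qvel'].round(3))
E
```

```text
18.5167 [ 0.53755764 -0.10209239  0.06080271] [3.14082457e+00 1.07409323e-07 1.61508266e+00] [-5.22651401  4.22582673 17.5981402 ] 54.98534381389618 [-0.     0.001 -0.001 -0.     0.001  0.001]
```

Emit:
step_arm([
  {"x": 0, "y": 0, "z": -0.0003, "rx": 0, "ry": 0, "rz": 0, "claw": -1},
  {"x": 0, "y": 0, "z": -0.0003, "rx": 0, "ry": 0, "rz": 0, "claw": -1},
  {"x": 0, "y": 0, "z": -0.0003, "rx": 0, "ry": 0, "rz": 0, "claw": -1},
  {"x": 0, "y": 0, "z": -0.0003, "rx": 0, "ry": 0, "rz": 0, "claw": -1},
])

```text
time: 18.85
tool_pos: [0.5376, -0.1021, 0.0608]
tool_rot: [3.141, -0.0, 1.615]
contact_force: [-4.4, 3.2, 15.5]
opening: 0.0591
grip_force: 55.0
```

```bash
python3 - <<'E'
from h import *
F=[]
for i in range(5):
    read_camera("scene"); s=robot.observe(); F.append(s['contact_force'])
f=np.mean(F,0); print(s['time'],s['tool_pos'],f,s['grip_force'])
if 13.5<f[2]<18: print(robot.hand_in())
E
```

```text
19.1 [ 0.53756403 -0.10204902  0.0608295 ] [-4.31126559  4.231701   15.7327511 ] 54.98455882072449
the job is handed in; nothing more can be done
None
```

The job is handed in at 19.1 s: the carriage is caught at the loading stop, the model is clipped flat on the seat (seen at the +y clip, inferred from force and height at the −y clip), and the hand is still pressing it down with about 15.7 N.

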